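Fish the slide basket out of the deep jar with the hook picker

TASK

Take the hook picker from its wooden rest, reach down into the deep glass jar and hook the slide basket's wire handle, which has flopped over to one end of the jar or the other; lift the basket out on the hook and set it down gently, upright on the floor of the white drip tray. Then unhook the picker and hang it back in its rest. Do not touch the basket with the gripper, do not drop it, do not shove or tip the jar, and leave the other things on the bench where they are.

Things in the scene. Friction and masses are not known exactly. Their poses are not given: they have to be found in the camera images.
- jar: Deep narrow clear glass jar, open at the top, loose on the bench (0.9 kg; slides or tips if pushed hard). Outside 122 (its x) x 70 (y) x 125 mm tall; walls 5 mm, floor 12 mm thick; inside 112 x 60 mm. Origin: centre of the underside, z up.
- basket: Steel slide basket with glass slides, 0.2 to 0.4 kg, loose on the jar's floor, its x nearly along the jar's x. Body 50 (x) x 36 (y) x 28 mm tall; origin: centre of the underside, z up. Carries a wire bail handle, see bail_pivot. Hanging by the bail, the peak's wire centre is 70 mm above the origin.
- bail_pivot (a point): Middle of the bail's hinge axis (basket y), 22 mm over the basket's origin. Bail: 4 mm steel wire, legs 38 mm long at y = -20.5 and 20.5, joined by a roof-shaped arch peaking 48 mm from the pivot. Swings freely, 0.75 rad each way; it has flopped to the basket's +x or -x: which is not reported, feel or look. Flopped, the peak is 33 mm to that side, 57 mm above the basket's underside.
- picker: Hook picker, 0.12 kg: black handle 24 x 24 x 50 mm tall (origin at its centre, z up along the tool), under it a flange 46 x 46 mm (z -25 to -31 mm), then a straight 5 mm steel rod down to a J hook, see hook. Starts hanging upright in its rest.
- hook (a point): Where the rod's axis meets the underside of the hook, 135 mm below the picker's origin. The hook's floor (5 mm wire) runs along the picker's +x; its tip turns up at x = 14 mm (outermost 16.5 mm), tip top 15 mm above this point; free gap between rod and tip 9 mm.
- rest: Fixed wooden rest: base 100 x 90 x 10 mm, two cheeks 50 mm long (x), 12 mm thick, centred at y = -21 and 21 mm, tops 120 mm high; the 30 mm gap between is open at top and ends. The picker hangs with its rod in the gap, flange on the cheek tops, handle centre 151 mm above the origin, its x along the rest's x. Origin: centre of the underside, z up.
- tray: Fixed white plastic drip tray, 132 (x) x 112 (y) mm outside, 20 mm tall, walls and floor 5 mm. Origin: centre of the underside, z up.
- vial: Bystander, leave alone: amber glass jar with a white cap, 32 mm across, 55 mm tall; origin: centre of the underside.
- stopper: Bystander, leave alone: black rubber stopper, 34 mm across, 28 mm tall; origin: centre of the underside.
- petri: Bystander, leave alone: clear open dish, 90 mm across, 15 mm tall; origin: centre of the underside.
- slide_box: Bystander, leave alone: grey box with dividers, 100 x 85 x 32 mm; origin: centre of the underside.
- beaker: Bystander, leave alone: clear beaker, 70 mm across, 90 mm tall; origin: centre of the underside.
- wash_bottle: Bystander, leave alone: white bottle, 60 mm across, 110 mm tall; origin: centre of the underside.
- forceps: Bystander, leave alone: steel forceps lying flat, 120 mm long, 20 mm wide, 8 mm high, origin on the table surface under the middle.
Things that resemble listed ones, but are neither listed nor needed, are in the scene too. Leave any orange look-alike of the picker alone.

How it is judged:
By the outcome, as a careful person would: the job done as asked, in the order asked, and still so for the second after the job is handed in, with the robot touching nothing.
It also fails if it takes over 72 s, if anything falls off the work surface, if the arm or the gripper's body presses on something with over 40 N, if the wrist force passes 120 N, or if a joint passes its speed limit or range.

ROBOT

A 7-joint arm with a two-finger parallel gripper is mounted at the origin on the work surface. World frame = base frame: x ahead of the robot, y to its left, z up, the work surface at z = 0. Lengths are in m, angles in rad, forces in N, time in s.
With the tool pointing down it reaches from about 0.4 to 0.85 m from the base axis. Payload 10.4 kg.
Tool frame: the origin (TCP) lies between the finger pads; the fingertips stand tip_extent ahead of it and the grasp point (between the pads) lies 2 mm behind it (tip_extent is the distance from the TCP to the fingertips, in m); z points along the fingers, y is the direction in which the jaws open and shut (so a half turn about z gives the same grasp; the last joint's range is limited). The gripper opens to 87 mm and grips with 3 to 60 N. Pads are 19 mm wide; open, the fingers measure 117 mm over their backs; the gripper's body (75 mm by 190 mm) begins 51 mm behind the grasp point.
Start: joints at [-1.312, 0.332, -0.065, 1.46, 0.022, 1.35, -0.088], TCP at [0.174, 0.6, 0.24] pointing down, gripper open.
Joint ranges: [-2.6, 2.6], [-0.5, 2.12], [-1.47, 1.34], [0.16, 2.42], [-1.27, 4.41], [0.06, 2.06], [-2.6, 2.6]. Speed limits (rad/s): [2.22, 2.22, 2.79, 2.79, 3.14, 3.14, 3.14].

INTERFACE

Orientations are given as a unit quaternion [x, y, z, w].
In Python, from bench import read_state, camera, camera_params, close_job, tip_extent gives the robot as it stands. The module is installed in compiled form; this text tells all that it offers.
- The arm moves only by the tool send_rows, never from a script. Its argument "steps" is a list of rows, each a list of 7 numbers: the turn, a rotation vector about the tool's x, y, z in degrees, then the shift along the tool's x, y, z in m, then the gripper's target within -1 to 1 (shut at 1, half-way at 0, fully open at -1). In form: [[ax, ay, az, x, y, z, jaw], ...]. A call has exactly 10 rows; each row shifts and turns the pose as measured when the row begins, along the tool's axes as they then stand; what a row does not reach is not made up. A row lasts 1/10 s, in which the tool goes at most 50 mm and 8.59 degrees, less where a joint would pass 70% of its speed; a pose out of reach is approached as far as the arm can. A call with a gripper value outside its range is refused whole. The fingers move at their own pace and stop on an object; "force" is the grip in N (left out, the last holds). Time passes only in rows, so rows that do not move let the fingers close, or fill a call up. It gives the time, the measured TCP pose, the force and the opening at its end, in the units of the state.
- read_state(): the state, without advancing time (a new reading comes with each control period).
- camera(name): name is "scene" or "top"; returns (picture, depth): 480x640x3 uint8, blue, green, red; 480x640 float32, m along the optical axis (not along the pixel's ray), 0 where there is no reading.
- camera_params(name): a dict with "camera_matrix" (3x3 intrinsics, pixels), "world_from_camera" (4x4, takes a point from camera to world coordinates). Camera axes: x right, y down, z forward; pixel columns grow to the right and rows downward; lengths in m; the calibration is good to about 2 mm. A picture is of the moment at which its call begins. camera_params takes no time and is no camera call.
- close_job(): hands the job in, once; it reports no verdict.
The state is a dict: "time": time; "joint_positions": joint angles; "joint_vel": joint speeds; "joint_torque": joint torques, N m; "ee_pos": TCP position; "eef_rot": TCP orientation; "ft_force": force on the tool from outside, world axes, zero at the start; "torque": the same for the moment, N m; "width": finger opening in m.
Only numpy, scipy, OpenCV 4.12 (cv2) and the standard library are available. Lean on these libraries where they do the work, as an engineer would, in place of code of your own. Each camera call takes 0.05 s, during which the arm holds its last target.

## Working session

There is one attempt and no reset: what is moved stays moved. The work goes in short steps, Python scripts to look and compute and a tool call to move; the robot and the scene stay as the last step left them, time stands still between calls to the robot, and variables do not carry over. Pictures are saved under pics/ and viewed, and the job is handed in when it is done.

Besides the shell and the picture viewer there is one more tool, called after "Emit:" as name(argument=value, ...) on one line, values as JSON. send_rows: Moves the arm, as the interface text tells. Its arguments: {"type":"object","properties":{"steps":{"type":"array"},"force":{"type":"number"}},"required":["steps"]}

```bash
mkdir -p pics; ls; python3 - <<'E'
from bench import *
import cv2,numpy as np
print(read_state()); print(tip_extent() if callable(tip_extent) else tip_extent)
for n in("scene","top"):
    p,d=camera(n); cv2.imwrite(f"pics/{n}0.png",p); np.savez(f"{n}0.npz",p=p,d=d)
    print(n,camera_params(n))
E
```

```text
pics
{'time': 0.0, 'joint_positions': array([-1.31163166,  0.33286459, -0.06469494,  1.46093791,  0.02158816,
        1.34985817, -0.08849675]), 'joint_vel': array([-0.00162082,  0.00101892, -0.00032842, -0.00020994,  0.00096595,
        0.00034375,  0.00099704]), 'joint_torque': array([-1.39429052e-03, -6.23253465e+01,  2.39313970e-02, -3.89899457e+01,
       -6.14255969e-02,  3.98969161e-02,  1.47245332e-04]), 'ee_pos': array([0.17368763, 0.60001801, 0.23876006]), 'eef_rot': array([ 1.40408423e-01,  9.90093432e-01, -6.82933885e-04, -7.04503016e-05]), 'ft_force': array([-0.28018139, -0.74418827, -0.4516722 ]), 'torque': array([ 0.03019661, -0.00073164, -0.00214878]), 'width': 0.0869756410128298}
0.017
scene {'camera_matrix': array([[613.25756368,   0.        , 325.10111185],
       [  0.        , 613.25756368, 231.37227022],
       [  0.        ,   0.        ,   1.        ]]), 'world_from_camera': array([[ 0.72635036,  0.44160859, -0.52668493,  1.32150326],
       [ 0.68732307, -0.46831636,  0.55521778, -0.63380145],
       [-0.00146622, -0.76528533, -0.64368953,  1.08037639],
       [ 0.        ,  0.        ,  0.        ,  1.        ]])}
top {'camera_matrix': array([[482.83703986,   0.        , 319.15508309],
       [  0.        , 482.83703986, 240.80762363],
       [  0.        ,   0.        ,   1.        ]]), 'world_from_camera': array([[-0.01143196, -0.98077182,  0.19482286,  0.31104959],
       [-0.99988523,  0.01314945,  0.00752458,  0.16167428],
       [-0.00994171, -0.19471448, -0.98080958,  1.15634776],
       [ 0.        ,  0.        ,  0.        ,  1.        ]])}
```

View pics/scene0.png

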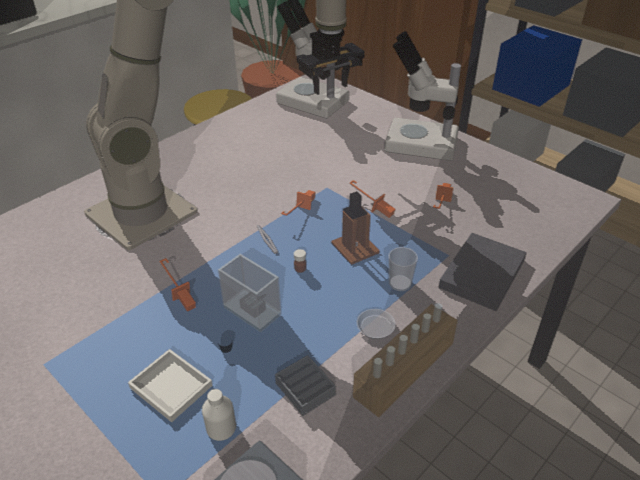

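View pics/top0.png

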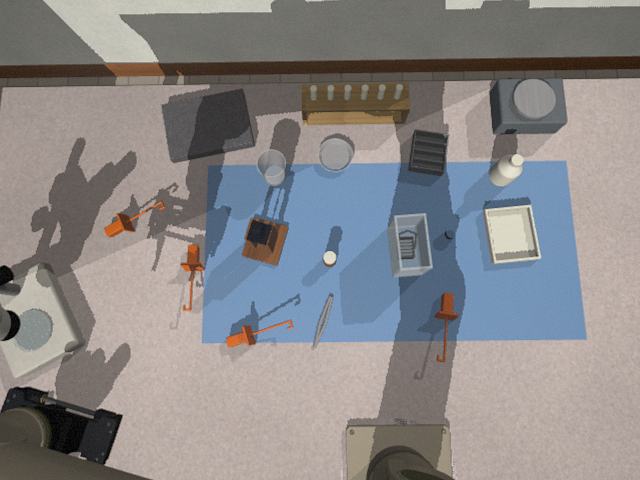

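The black picker in the wooden rest is at scene (355,215) and top (262,235). The four orange look-alikes, at top (120,225), (192,258), (240,335) and (447,305), lie on the bench. The jar is at top (410,245) and the tray at top (512,235). I'll enlarge these to confirm.

```bash
python3 - <<'E'
import cv2,numpy as np
s=cv2.imread("pics/scene0.png");t=cv2.imread("pics/top0.png")
def c(i,x,y,w,h): return cv2.resize(i[y:y+h,x:x+w],(400,300),interpolation=cv2.INTER_CUBIC)
a=np.vstack([np.hstack([c(s,310,180,120,90),c(s,200,245,108,81)]),np.hstack([c(t,222,200,96,72),c(t,366,205,96,72)])])
cv2.imwrite("pics/crop0.png",a)
E
```

```text
(no output)
```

View pics/crop0.png

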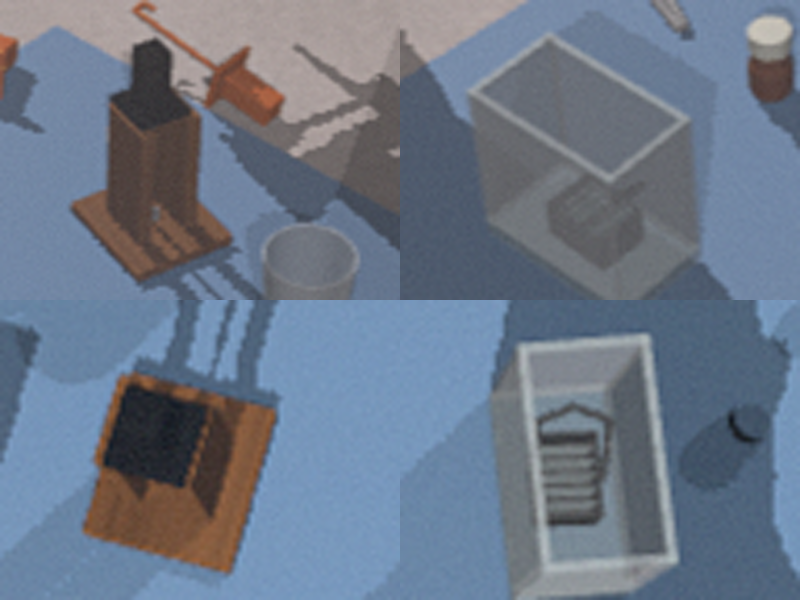

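```bash
cat > h.py <<'E'
import cv2,numpy as np
from bench import *
P={n:camera_params(n) for n in("scene","top")}
def cloud(n,d):
    K=P[n]["camera_matrix"];T=P[n]["world_from_camera"]
    v,u=np.mgrid[:480,:640]
    X=np.stack([(u-K[0,2])/K[0,0]*d,(v-K[1,2])/K[1,1]*d,d],-1)
    return X@T[:3,:3].T+T[:3,3]
def ray(n,u,v,z):
    K=P[n]["camera_matrix"];T=P[n]["world_from_camera"]
    r=T[:3,:3]@np.array([(u-K[0,2])/K[0,0],(v-K[1,2])/K[1,1],1]);o=T[:3,3]
    return o+r*(z-o[2])/r[2]
def tri(a,b):
    A=[];B=[]
    M=np.zeros((3,3));y=np.zeros(3)
    for n,u,v in((("top",)+a),(("scene",)+b)):
        K=P[n]["camera_matrix"];T=P[n]["world_from_camera"]
        r=T[:3,:3]@np.array([(u-K[0,2])/K[0,0],(v-K[1,2])/K[1,1],1]);r/=np.linalg.norm(r)
        I=np.eye(3)-np.outer(r,r);M+=I;y+=I@T[:3,3]
    return np.linalg.solve(M,y)
def proj(n,p):
    K=P[n]["camera_matrix"];T=np.linalg.inv(P[n]["world_from_camera"])
    c=T[:3,:3]@np.asarray(p)+T[:3,3];q=K@c;return q[:2]/q[2]
E
python3 - <<'E'
from h import *
Z={}
for n in("top","scene"):
    f=np.load(n+"0.npz");C=cloud(n,f["d"]);Z[n]=(f["p"],C,f["d"])
    h=cv2.cvtColor(f["p"],cv2.COLOR_BGR2HSV)
    rois={"top":dict(rest=(235,205,300,272),jar=(380,205,440,285),tray=(478,195,548,272)),"scene":dict(rest=(325,185,385,268),jar=(215,250,290,330),tray=(125,345,215,420))}[n]
    for k,(a,b,c,d) in rois.items():
        Q=C[b:d,a:c].reshape(-1,3); hist,e=np.histogram(Q[:,2],bins=np.arange(-.01,.2,.006))
        print(n,k,[(round(x,3),y) for x,y in zip(e,hist) if y>8], (f["d"][b:d,a:c]==0).sum())
        if k=="rest":
            for lo,hi,l in((.168,.185,"handletop"),(.120,.132,"flange"),(.006,.014,"base")):
                q=Q[(Q[:,2]>lo)&(Q[:,2]<hi)]
                if len(q)>8:
                    r=cv2.minAreaRect((q[:,:2]*1000).astype(np.float32)); print(l,len(q),r)
        if k=="jar":
            q=Q[(Q[:,2]>.119)&(Q[:,2]<.131)]
            if len(q)>8: print("rim",len(q),cv2.minAreaRect((q[:,:2]*1000).astype(np.float32)),q[:,2].mean())
            q=Q[(Q[:,2]>.035)&(Q[:,2]<.045)]
            if len(q)>8: print("bask",len(q),cv2.minAreaRect((q[:,:2]*1000).astype(np.float32)),q[:,2].mean())
        if k=="tray":
            q=Q[(Q[:,2]>.015)&(Q[:,2]<.025)]
            if len(q)>8: print("rim",len(q),cv2.minAreaRect((q[:,:2]*1000).astype(np.float32)))
E
```

```text
top rest [(np.float64(-0.004), np.int64(1501)), (np.float64(0.002), np.int64(1325)), (np.float64(0.008), np.int64(679)), (np.float64(0.014), np.int64(83)), (np.float64(0.02), np.int64(12)), (np.float64(0.026), np.int64(12)), (np.float64(0.032), np.int64(17)), (np.float64(0.038), np.int64(9)), (np.float64(0.044), np.int64(16)), (np.float64(0.05), np.int64(14)), (np.float64(0.056), np.int64(17)), (np.float64(0.062), np.int64(12)), (np.float64(0.068), np.int64(11)), (np.float64(0.074), np.int64(10)), (np.float64(0.08), np.int64(14)), (np.float64(0.086), np.int64(11)), (np.float64(0.092), np.int64(20)), (np.float64(0.098), np.int64(13)), (np.float64(0.104), np.int64(9)), (np.float64(0.11), np.int64(15)), (np.float64(0.116), np.int64(69)), (np.float64(0.122), np.int64(191)), (np.float64(0.128), np.int64(74)), (np.float64(0.134), np.int64(11)), (np.float64(0.14), np.int64(11)), (np.float64(0.152), np.int64(9)), (np.float64(0.158), np.int64(10)), (np.float64(0.164), np.int64(10)), (np.float64(0.17), np.int64(51)), (np.float64(0.176), np.int64(85))] 20
handletop 139 ((537.5260620117188, 300.
[... 4237 characters left out ...]
9993896484375, -35.51121139526367), (124.95945739746094, 71.37258911132812), 4.612586498260498) 0.04013908305070802
scene tray [(np.float64(-0.01), np.int64(24)), (np.float64(-0.004), np.int64(2030)), (np.float64(0.002), np.int64(3010)), (np.float64(0.008), np.int64(602)), (np.float64(0.014), np.int64(419)), (np.float64(0.02), np.int64(345)), (np.float64(0.068), np.int64(48)), (np.float64(0.074), np.int64(53)), (np.float64(0.08), np.int64(47)), (np.float64(0.086), np.int64(33)), (np.float64(0.098), np.int64(10)), (np.float64(0.104), np.int64(41)), (np.float64(0.11), np.int64(41))] 29
rim 702 ((551.5215454101562, -292.6575622558594), (140.05584716796875, 115.15376281738281), 5.49029016494751)
```

```bash
python3 - <<'E'
from h import *
s=cv2.imread("pics/scene0.png");t=cv2.imread("pics/top0.png")
for yaw in(-15,165):
    y=np.radians(yaw)
    for r in (0,.014): print(yaw,r,proj("scene",(.539+r*np.cos(y),.300+r*np.sin(y),.0185)), proj("scene",(.539+r*np.cos(y),.300+r*np.sin(y),.031)))
def c(i,x,y,w,h,W,H): return cv2.resize(i[y:y+h,x:x+w],(W,H),interpolation=cv2.INTER_CUBIC)
a=np.hstack([c(s,330,220,50,50,400,400),c(t,385,210,50,50,400,400)])
cv2.imwrite("pics/crop1.png",a)
cv2.imwrite("pics/crop2.png",np.hstack([c(s,235,275,50,50,400,400),c(t,215,180,100,100,400,400)]))
E
```

```text
-15 0 [353.59949688 242.68054914] [353.73527051 239.0845162 ]
-15 0.014 [356.56318505 245.67512264] [356.71466775 242.07360918]
165 0 [353.59949688 242.68054914] [353.73527051 239.0845162 ]
165 0.014 [350.66916255 239.71967707] [350.78957092 236.12923053]
```

View pics/crop1.png

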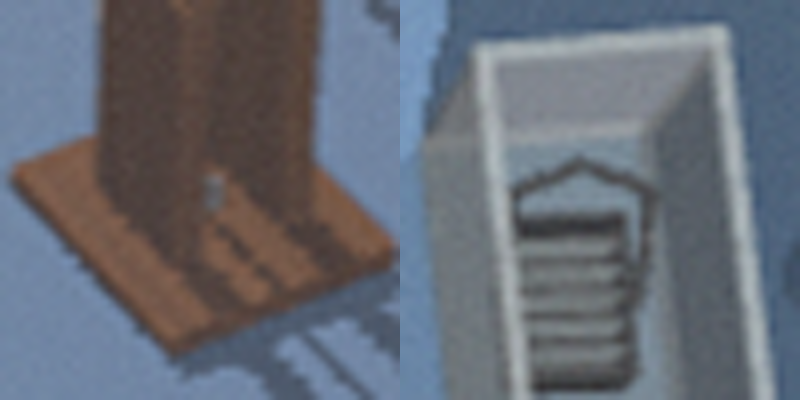

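View pics/crop2.png

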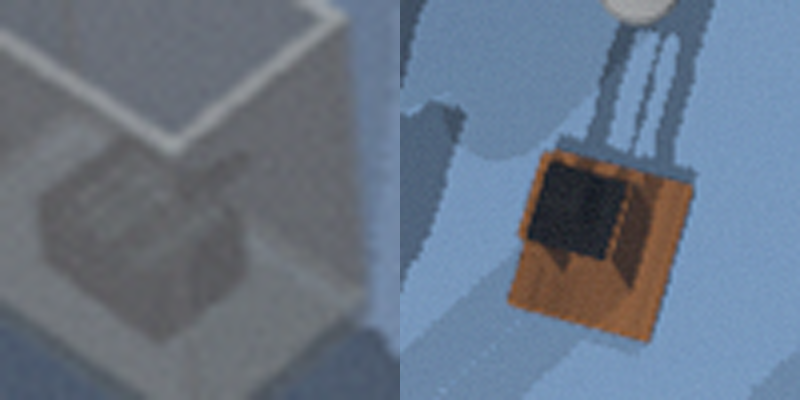

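The bail lies toward world +x, with its peak at top (407.3,230.2). The hook tip shows at scene (356.6,243.8), which matches a picker yaw of -15°. Next I'll measure the bail and the basket.

```bash
python3 - <<'E'
from h import *
tp=lambda u,v:(385+(u-400)/8-.5+.06,210+v/8-.5+.06)
for l,u,v,z in(("peak",578,160,.069),("cornL",514,190,.061),("cornR",656,190,.061),("bodyR+",625,215,.040),("bodyR-",636,385,.040)):
    print(l,tp(u,v),ray("top",*tp(u,v),z).round(4))
print(tri(tp(578,160),(330-95+240/8-.5,275+155/8-.5)).round(4))
for n in("top","scene"):
    f=np.load(n+"0.npz");C=cloud(n,f["d"])
    yaw=np.radians(4.);R=np.array([[np.cos(yaw),np.sin(yaw)],[-np.sin(yaw),np.cos(yaw)]])
    c=np.array([.514,-.034])
    L=(C[...,:2]-c)@R.T
    ins=(abs(L[...,0])<.05)&(abs(L[...,1])<.027)
    for lo,hi in((.034,.045),(.048,.078)):
        m=ins&(C[...,2]>lo)&(C[...,2]<hi); q=L[m]*1000
        print(n,lo,m.sum(), np.percentile(q,[3,50,97],axis=0).round(1).tolist(), cv2.minAreaRect(q.astype(np.float32)))
        if lo>.045:
            w=C[m]; i=np.argsort(-q[:,0])[:12]; print(np.c_[q[i],w[i,2]*1000].round(0).tolist())
f=np.load("top0.npz");p=f["p"];C=cloud("top",f["d"])
# handle edge orientation & tray by colour mask
h=cv2.cvtColor(p,cv2.COLOR_BGR2HSV)
E
```

```text
peak (406.81, 229.56) [ 0.5507 -0.0321  0.069 ]
cornL (398.81, 233.31) [ 0.5439 -0.0146  0.061 ]
cornR (416.56, 233.31) [ 0.5433 -0.0556  0.061 ]
bodyR+ (412.685, 236.435) [ 0.5403 -0.0503  0.04  ]
bodyR- (414.06, 257.685) [ 0.4896 -0.051   0.04  ]
[ 0.551  -0.0271  0.0792]
top 0.034 132 [[-21.9, -19.0], [3.2, -4.3], [27.9, 13.1]] ((3.2457637786865234, -3.629587173461914), (53.289546966552734, 35.746341705322266), 1.5205999612808228)
top 0.048 52 [[12.0, -22.7], [30.2, -9.9], [35.1, 17.7]] ((25.754926681518555, -4.107278823852539), (43.83171844482422, 19.57310676574707), 71.30758666992188)
[[36.0, 3.0, 67.0], [36.0, 2.0, 71.0], [35.0, -0.0, 73.0], [35.0, -3.0, 73.0], [35.0, 8.0, 67.0], [35.0, -7.0, 72.0], [34.0, -4.0, 75.0], [34.0, 6.0, 69.0], [34.0, 4.0, 69.0], [34.0, -6.0, 66.0], [33.0, -1.0, 69.0], [33.0, -10.0, 68.0]]Traceback (most recent call last):
  File "<stdin>", line 14, in <module>
    return _quantile_unchecked(
        a, q, axis, out, overwrite_input, method, keepdims, weights)
    return _ureduce(a,
                    func=_quantile_ureduce_func,
    ...<5 lines>...
                    overwrite_input=overwrite_input,
                    method=method)
    r = func(a, **kwargs)
    result = _quantile(arr,
                       quantiles=q,
    ...<2 lines>...
                       out=out,
                       weights=wgt)
    slices_having_nans = np.isnan(arr[-1, ...])
                                  ~~~^^^^^^^^^
IndexError: index -1 is out of bounds for axis 0 with size 0
```

```bash
cat > go.py <<'E'
import sys,numpy as np
from bench import read_state
from scipy.spatial.transform import Rotation as R
def st():
    s=read_state();r=R.from_quat(s["eef_rot"]).as_matrix()
    print("t",round(s["time"],2),"pos",s["ee_pos"].round(4),"xyaw",np.degrees(np.arctan2(r[1,0],r[0,0])).round(2),"zax",r[:,2].round(4),"F",s["ft_force"].round(2),"w",s["width"].round(4),"j",s["joint_positions"].round(2))
    return s,r
if __name__=="__main__":
    s,r=st()
    if len(sys.argv)>3:
        g=np.array([float(a) for a in sys.argv[1:4]]);print("shift tool",(r.T@(g-s["ee_pos"])).round(4))
        if len(sys.argv)>4:
            a=np.radians(float(sys.argv[4]));X=np.array([np.cos(a),np.sin(a),0]);Z=np.array([0,0,-1.]);Y=np.cross(Z,X)
            print("rotvec tool deg",np.degrees(R.from_matrix(r.T@np.c_[X,Y,Z]).as_rotvec()).round(2))
E
python3 go.py .539 .300 .25 164.7
```

```text
Traceback (most recent call last):
  File "go.py", line 9, in <module>
    s,r=st()
        ~~^^
  File "go.py", line 6, in st
    print("t",round(s["time"],2),"pos",s["ee_pos"].round(4),"xyaw",np.degrees(np.arctan2(r[1,0],r[0,0])).round(2),"zax",r[:,2].round(4),"F",s["ft_force"].round(2),"w",s["width"].round(4),"j",s["joint_positions"].round(2))
                                                                                                                                                                       ^^^^^^^^^^^^^^^^
AttributeError: 'float' object has no attribute 'round'
```

```bash
sed -i 's/s\["width"\].round(4)/round(s["width"],4)/' go.py; python3 go.py .539 .300 .25 164.7
```

```text
t 0.1 pos [0.1737 0.6    0.2388] xyaw 163.86 zax [-3.0e-04 -1.2e-03 -1.0e+00] F [-0.57  0.4  -0.11] w 0.087 j [-1.31  0.33 -0.06  1.46  0.02  1.35 -0.09]
shift tool [-0.4343 -0.1867 -0.0109]
rotvec tool deg [-0.07  0.   -0.84]
```

Emit:
send_rows(steps=[[0,0,-0.8,-0.04,-0.0175,-0.002,-1],[0,0,0,-0.045,-0.0195,-0.001,-1],[0,0,0,-0.045,-0.0195,-0.001,-1],[0,0,0,-0.045,-0.0195,-0.001,-1],[0,0,0,-0.045,-0.0195,-0.001,-1],[0,0,0,-0.045,-0.0195,-0.001,-1],[0,0,0,-0.045,-0.0195,-0.001,-1],[0,0,0,-0.045,-0.0195,-0.001,-1],[0,0,0,-0.03,-0.013,-0.001,-1],[0,0,0,0,0,0,-1]])

```text
time: 1.1
ee_pos: [0.5072, 0.328, 0.244]
eef_rot: [0.131, 0.991, -0.004, -0.002]
ft_force: [-0.3, -0.5, -0.5]
width: 0.0873
```

```bash
python3 go.py .539 .300 .15 164.7
```

```text
t 1.1 pos [0.5072 0.328  0.244 ] xyaw 164.97 zax [-0.005  -0.0075 -1.    ] F [-0.33 -0.47 -0.49] w 0.0873 j [-0.8   0.29  0.18  1.52 -0.05  1.35  0.7 ]
shift tool [-0.0383 -0.018   0.0941]
rotvec tool deg [-0.49 -0.16  0.27]
```

Emit:
send_rows(steps=[[-0.5,-0.15,0.3,-0.02,-0.01,0,-1],[0,0,0,-0.0183,-0.008,0,-1],[0,0,0,0,0,0.015,-1],[0,0,0,0,0,0.02,-1],[0,0,0,0,0,0.02,-1],[0,0,0,0,0,0.015,-1],[0,0,0,0,0,0,-1],[0,0,0,0,0,0,-1],[0,0,0,0,0,0,-1],[0,0,0,0,0,0,-1]])

```text
time: 2.1
ee_pos: [0.5324, 0.3064, 0.1663]
eef_rot: [0.13, 0.991, -0.0, -0.004]
ft_force: [-0.2, 0.3, -0.9]
width: 0.0872
```

```bash
python3 go.py .539 .300 .15 164.7; python3 - <<'E'
from h import *
s,_=camera("scene");t,_=camera("top")
def c(i,x,y,w,h): return cv2.resize(i[y:y+h,x:x+w],(400,400),interpolation=cv2.INTER_CUBIC)
cv2.imwrite("pics/g1.png",np.hstack([c(s,300,150,110,110),c(t,210,190,100,100)]))
E
```

```text
t 2.1 pos [0.5324 0.3064 0.1663] xyaw 165.05 zax [-7.8e-03  4.0e-04 -1.0e+00] F [-0.24  0.35 -0.89] w 0.0872 j [-0.75  0.36  0.19  1.59 -0.08  1.2   0.77]
shift tool [-0.0082 -0.0045  0.0162]
rotvec tool deg [-0.09 -0.44  0.35]
```

View pics/g1.png

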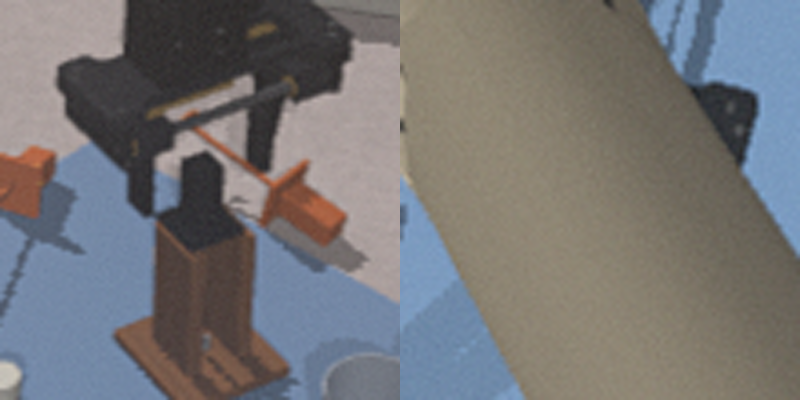

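The open fingers straddle the handle at scene (355,205). I'll finish the alignment, drop to 0.15 and close.

Emit:
send_rows(steps=[[-0.1,-0.45,-0.35,-0.0045,-0.0025,0,-1],[0,0,0,-0.0045,-0.0025,0.003,-1],[0,0,0,0,0,0.007,-1],[0,0,0,0,0,0.007,-1],[0,0,0,0,0,0,-1],[0,0,0,0,0,0,-1],[0,0,0,0,0,0,-1],[0,0,0,0,0,0,-1],[0,0,0,0,0,0,-1],[0,0,0,0,0,0,-1]])

```text
time: 3.2
ee_pos: [0.5413, 0.2982, 0.1485]
eef_rot: [0.127, 0.992, 0.001, 0.001]
ft_force: [0.8, 0.1, -0.7]
width: 0.0872
```

```bash
python3 go.py .539 .300 .15 164.7
```

```text
t 3.2 pos [0.5413 0.2982 0.1485] xyaw 165.37 zax [ 2.3e-03  7.0e-04 -1.0e+00] F [ 0.78  0.05 -0.68] w 0.0872 j [-0.73  0.38  0.19  1.61 -0.08  1.16  0.79]
shift tool [ 0.0026  0.0011 -0.0015]
rotvec tool deg [0.07 0.12 0.67]
```

Emit:
send_rows(steps=[[0.05,0.1,0.65,0.002,0.001,-0.001,-1],[0,0,0,0,0,0,-1],[0,0,0,0,0,0,1],[0,0,0,0,0,0,1],[0,0,0,0,0,0,1],[0,0,0,0,0,0,1],[0,0,0,0,0,0,1],[0,0,0,0,0,0,1],[0,0,0,0,0,0,1],[0,0,0,0,0,0,1]], force=40)

```text
time: 4.2
ee_pos: [0.5395, 0.3, 0.1499]
eef_rot: [0.133, 0.991, 0.0, 0.0]
ft_force: [0.7, -0.8, 0.4]
width: 0.0307
```

```bash
python3 go.py .539 .300 .30 164.7
```

```text
t 4.2 pos [0.5395 0.3    0.1499] xyaw 164.67 zax [ 7.e-04  6.e-04 -1.e+00] F [ 0.65 -0.79  0.41] w 0.0307 j [-0.74  0.38  0.19  1.61 -0.08  1.17  0.78]
shift tool [ 0.0004 -0.     -0.1501]
rotvec tool deg [ 0.05  0.03 -0.03]
```

Width is 0.0307 and still closing, so I'll hold briefly and then lift. The grasped pose is (0.5395, 0.300, 0.150), yaw 164.7.

Emit:
send_rows(steps=[[0,0,0,0,0,0,1],[0,0,0,0,0,0,1],[0,0,0,0,0,0,1],[0,0,0,0,0,-0.01,1],[0,0,0,0,0,-0.02,1],[0,0,0,0,0,-0.03,1],[0,0,0,0,0,-0.04,1],[0,0,0,0,0,-0.04,1],[0,0,0,0,0,-0.02,1],[0,0,0,0,0,0,1]])

```text
time: 5.2
ee_pos: [0.5383, 0.2989, 0.3182]
eef_rot: [0.134, 0.991, -0.001, -0.001]
ft_force: [1.0, -0.3, -1.2]
width: 0.0239
```

```bash
python3 go.py .525 -.035 .33 180; python3 - <<'E'
from h import *
s,_=camera("scene");t,_=camera("top")
cv2.imwrite("pics/l_s.png",s)
def c(i,x,y,w,h): return cv2.resize(i[y:y+h,x:x+w],(400,400),interpolation=cv2.INTER_CUBIC)
cv2.imwrite("pics/l1.png",np.hstack([c(s,300,120,110,110),c(t,210,190,100,100)]))
E
```

```text
t 5.2 pos [0.5383 0.2989 0.3182] xyaw 164.64 zax [-0.0013 -0.001  -1.    ] F [ 1.04 -0.26 -1.22] w 0.0239 j [-0.75  0.28  0.21  1.37 -0.06  1.5   0.76]
shift tool [-0.0756 -0.3255 -0.0114]
rotvec tool deg [ -0.07  -0.07 -15.36]
```

View pics/l1.png

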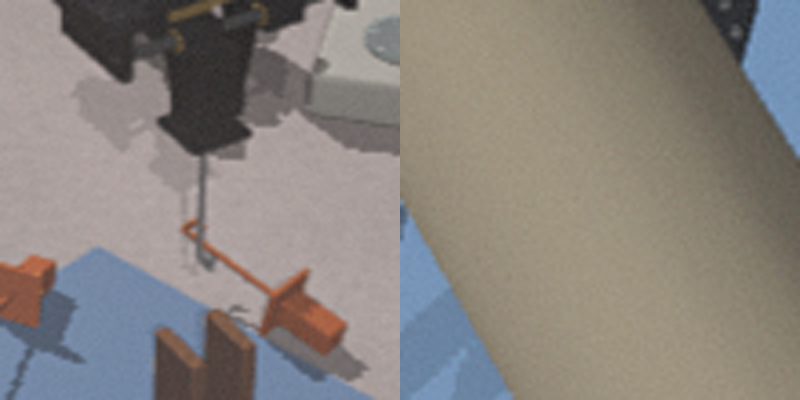

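The picker is held firmly (23.9 mm wide), with its hook at scene (357,193) pointing toward +x. Next I'll turn it to 183° and carry it over the jar.

Emit:
send_rows(steps=[[0,0,-6,0,0,-0.004,1],[0,0,-6,0,0,-0.004,1],[0,0,-6,0,0,-0.004,1],[0,0,-0.4,0.004,-0.03,0,1],[0,0,0,0.004,-0.04,0,1],[0,0,0,0.004,-0.045,0,1],[0,0,0,0.004,-0.045,0,1],[0,0,0,0.004,-0.045,0,1],[0,0,0,0.004,-0.045,0,1],[0,0,0,0,0,0,1]])

```text
time: 6.3
ee_pos: [0.5222, 0.0377, 0.3075]
eef_rot: [-0.036, 0.999, -0.008, -0.017]
ft_force: [0.5, -0.2, -0.1]
width: 0.0236
```

```bash
python3 go.py .5275 -.033 .325 183
```

```text
t 6.3 pos [0.5222 0.0377 0.3075] xyaw -175.92 zax [-0.0341 -0.0173 -0.9993] F [ 0.48 -0.24 -0.06] w 0.0236 j [-0.47  0.1   0.32  1.61 -0.02  1.48  1.5 ]
shift tool [ 0.0004 -0.0712 -0.0164]
rotvec tool deg [-0.87 -2.01  1.09]
```

Emit:
send_rows(steps=[[-0.45,-1,0.55,0,-0.012,-0.008,1],[-0.45,-1,0.55,0,-0.02,-0.008,1],[0,0,0,0,-0.02,0,1],[0,0,0,0,-0.012,0,1],[0,0,0,0,-0.005,0,1],[0,0,0,0,0,0,1],[0,0,0,0,0,0,1],[0,0,0,0,0,0,1],[0,0,0,0,0,0,1],[0,0,0,0,0,0,1]])

```text
time: 7.3
ee_pos: [0.5249, -0.0307, 0.319]
eef_rot: [-0.028, 1.0, 0.001, -0.003]
ft_force: [0.1, -0.1, -0.9]
width: 0.0236
```

```bash
python3 go.py .5275 -.033 .325 183
```

```text
t 7.3 pos [ 0.5249 -0.0307  0.319 ] xyaw -176.85 zax [-0.0059  0.0013 -1.    ] F [ 0.09 -0.14 -0.94] w 0.0236 j [-0.39  0.08  0.39  1.61 -0.03  1.47  1.63]
shift tool [-0.0025 -0.0025 -0.006 ]
rotvec tool deg [ 0.09 -0.33  0.15]
```

Emit:
send_rows(steps=[[0.1,-0.35,0.15,-0.0025,-0.0025,0,1],[0,0,0,0,0,0.01,1],[0,0,0,0,0,0.01,1],[0,0,0,0,0,0.01,1],[0,0,0,0,0,0,1],[0,0,0,0,0,0,1],[0,0,0,0,0,0,1],[0,0,0,0,0,0,1],[0,0,0,0,0,0,1],[0,0,0,0,0,0,1]])

```text
time: 8.3
ee_pos: [0.5276, -0.0327, 0.286]
eef_rot: [-0.026, 1.0, -0.0, 0.0]
ft_force: [0.0, -0.9, -1.3]
width: 0.0236
```

```bash
python3 go.py .5275 -.033 .181 183; python3 - <<'E'
from h import *
s,_=camera("scene");t,_=camera("top")
cv2.imwrite("pics/h_s.png",s);cv2.imwrite("pics/h_t.png",t)
def c(i,x,y,w,h): return cv2.resize(i[y:y+h,x:x+w],(400,400),interpolation=cv2.INTER_CUBIC)
cv2.imwrite("pics/h1.png",np.hstack([c(s,190,200,120,120),c(t,370,190,100,100)]))
p=read_state()["ee_pos"];
for n in("scene","top"):
  for dx,dz in((0,-.137),(.014,-.137),(.0165,-.121),(0,-.032)): print(n,dx,dz,proj(n,p+[dx,0,dz+.001]))
E
```

```text
t 8.3 pos [ 0.5276 -0.0327  0.286 ] xyaw -176.97 zax [ 3.e-04 -3.e-04 -1.e+00] F [ 0.04 -0.91 -1.29] w 0.0236 j [-0.38  0.09  0.39  1.66 -0.03  1.4   1.63]
shift tool [ 0.0002 -0.0003  0.105 ]
rotvec tool deg [-0.02  0.02  0.03]
scene 0 -0.137 [251.48995196 267.68341465]
scene 0.014 -0.137 [255.727839  270.7049099]
scene 0.0165 -0.121 [255.94813003 265.91816108]
scene 0 -0.032 [247.53930797 231.19426587]
top 0 -0.137 [413.99048479 231.89838067]
top 0.014 -0.137 [413.66451428 225.48900889]
top 0.0165 -0.121 [414.99060959 222.61220751]
top 0 -0.032 [424.00542191 220.23292302]
```

View pics/h1.png

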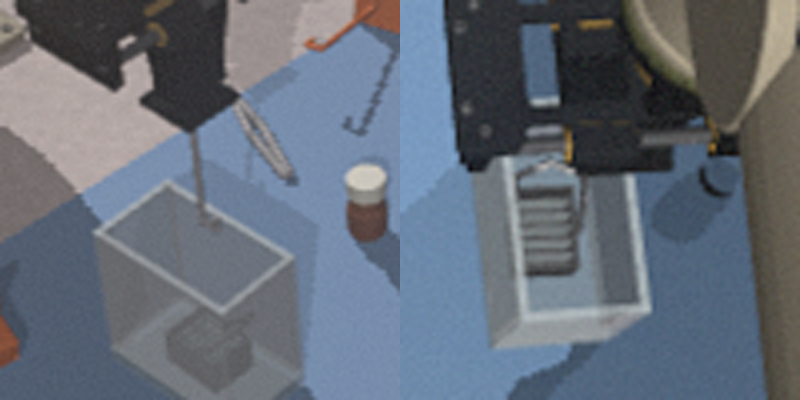

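Emit:
send_rows(steps=[[0,0,0,0,0,0.015,1],[0,0,0,0,0,0.02,1],[0,0,0,0,0,0.02,1],[0,0,0,0,0,0.02,1],[0,0,0,0,0,0.015,1],[0,0,0,0,0,0.007,1],[0,0,0,0,0,0,1],[0,0,0,0,0,0,1],[0,0,0,0,0,0,1],[0,0,0,0,0,0,1]])

```text
time: 9.4
ee_pos: [0.5297, -0.0326, 0.1891]
eef_rot: [-0.027, 1.0, 0.0, 0.003]
ft_force: [0.6, -0.6, -0.9]
width: 0.0239
```

```bash
python3 go.py .5275 -.033 .181 183; python3 - <<'E'
from h import *
s,_=camera("scene");t,_=camera("top")
def c(i,x,y,w,h): return cv2.resize(i[y:y+h,x:x+w],(400,400),interpolation=cv2.INTER_CUBIC)
cv2.imwrite("pics/h2.png",np.hstack([c(s,225,250,70,70),c(t,370,190,80,80)]))
E
```

```text
t 9.4 pos [ 0.5297 -0.0326  0.1891] xyaw -176.96 zax [ 6.2e-03  5.0e-04 -1.0e+00] F [ 0.56 -0.56 -0.94] w 0.0239 j [-0.37  0.15  0.38  1.8  -0.06  1.19  1.65]
shift tool [ 0.0023 -0.0003  0.0081]
rotvec tool deg [0.01 0.36 0.04]
```

View pics/h2.png

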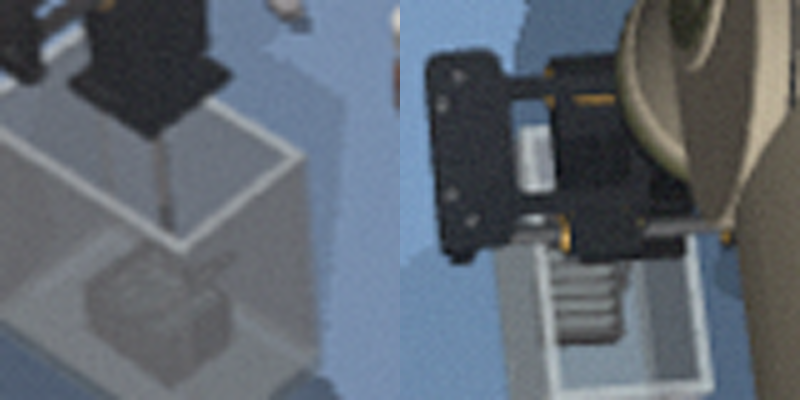

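Emit:
send_rows(steps=[[0,0.36,0,0.0022,0,0,1],[0,0,0,0,0,0.005,1],[0,0,0,0,0,0.003,1],[0,0,0,0,0,0,1],[0,0,0,0,0,0,1],[0,0,0,0,0,0,1],[0,0,0,0,0,0,1],[0,0,0,0,0,0,1],[0,0,0,0,0,0,1],[0,0,0,0,0,0,1]])

```text
time: 10.5
ee_pos: [0.5275, -0.0327, 0.1806]
eef_rot: [-0.027, 1.0, 0.0, -0.0]
ft_force: [-0.0, -0.0, -1.0]
width: 0.0235
```

```bash
python3 go.py .544 -.0325 .181 183
```

```text
t 10.5 pos [ 0.5275 -0.0327  0.1806] xyaw -176.96 zax [-1.e-04  3.e-04 -1.e+00] F [-0.02 -0.03 -0.98] w 0.0235 j [-0.37  0.16  0.38  1.81 -0.07  1.18  1.66]
shift tool [-0.0165 -0.0007 -0.0004]
rotvec tool deg [ 0.02 -0.    0.04]
```

Emit:
send_rows(steps=[[0,0,0,-0.003,0,0,1],[0,0,0,-0.004,0,0,1],[0,0,0,-0.004,0,0,1],[0,0,0,-0.003,0,0,1],[0,0,0,-0.0025,0,0,1],[0,0,0,0,0,0,1],[0,0,0,0,0,0,1],[0,0,0,0,0,0,1],[0,0,0,0,0,0,1],[0,0,0,0,0,0,1]])

```text
time: 11.5
ee_pos: [0.5455, -0.0317, 0.1805]
eef_rot: [-0.027, 1.0, 0.0, -0.0]
ft_force: [0.0, 0.7, -1.6]
width: 0.0234
```

```bash
python3 go.py .5445 -.0325 .181 183
```

```text
t 11.5 pos [ 0.5455 -0.0317  0.1805] xyaw -176.95 zax [-3.e-04  1.e-04 -1.e+00] F [ 0.03  0.72 -1.62] w 0.0234 j [-0.36  0.2   0.38  1.77 -0.08  1.19  1.67]
shift tool [ 0.0011 -0.0007 -0.0005]
rotvec tool deg [ 0.01 -0.01  0.05]
```

Emit:
send_rows(steps=[[0,0,0,0.001,0,-0.004,1],[0,0,0,0,0,-0.004,1],[0,0,0,0,0,-0.004,1],[0,0,0,0,0,-0.001,1],[0,0,0,0,0,0,1],[0,0,0,0,0,0,1],[0,0,0,0,0,0,1],[0,0,0,0,0,0,1],[0,0,0,0,0,0,1],[0,0,0,0,0,0,1]])

```text
time: 12.5
ee_pos: [0.5444, -0.0318, 0.1949]
eef_rot: [-0.027, 1.0, 0.0, 0.0]
ft_force: [0.4, 0.5, -0.4]
width: 0.0238
```

```bash
python3 go.py .545 -.0325 .193 183; python3 - <<'E'
from h import *
s,_=camera("scene");t,_=camera("top")
def c(i,x,y,w,h): return cv2.resize(i[y:y+h,x:x+w],(400,400),interpolation=cv2.INTER_CUBIC)
cv2.imwrite("pics/h3.png",np.hstack([c(s,225,250,70,70),c(t,370,190,80,80)]))
E
```

```text
t 12.5 pos [ 0.5444 -0.0318  0.1949] xyaw -176.95 zax [ 0.e+00  3.e-04 -1.e+00] F [ 0.44  0.5  -0.44] w 0.0238 j [-0.37  0.19  0.39  1.75 -0.07  1.21  1.66]
shift tool [-0.0006 -0.0008  0.0019]
rotvec tool deg [0.02 0.   0.05]
```

View pics/h3.png

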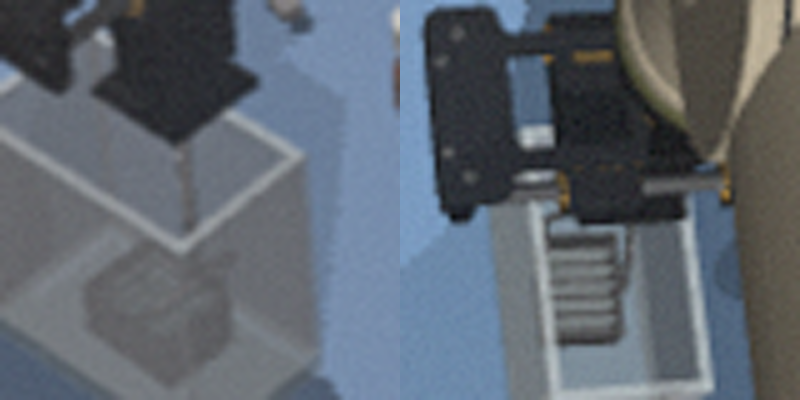

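Emit:
send_rows(steps=[[0,0,0,0.003,0,0,1],[0,0,0,0.004,0,-0.0025,1],[0,0,0,0.004,0,-0.0025,1],[0,0,0,0.004,0,-0.0018,1],[0,0,0,0.004,0,-0.0018,1],[0,0,0,0.004,0,-0.001,1],[0,0,0,0.004,0,-0.001,1],[0,0,0,0.003,0,0,1],[0,0,0,0,0,0,1],[0,0,0,0,0,0,1]])

```text
time: 13.6
ee_pos: [0.5114, -0.0336, 0.2069]
eef_rot: [-0.026, 1.0, 0.0, 0.0]
ft_force: [1.0, 0.1, -0.9]
width: 0.0236
```

```bash
python3 go.py .511 -.0335 .206 183; python3 - <<'E'
from h import *
s,_=camera("scene");t,_=camera("top")
def c(i,x,y,w,h): return cv2.resize(i[y:y+h,x:x+w],(400,400),interpolation=cv2.INTER_CUBIC)
cv2.imwrite("pics/h4.png",np.hstack([c(s,225,250,70,70),c(t,370,190,80,80)]))
E
```

```text
t 13.6 pos [ 0.5114 -0.0336  0.2069] xyaw -176.97 zax [ 8.e-04  8.e-04 -1.e+00] F [ 0.98  0.11 -0.85] w 0.0236 j [-0.38  0.1   0.38  1.82 -0.04  1.23  1.64]
shift tool [0.0004 0.0002 0.0009]
rotvec tool deg [0.04 0.05 0.03]
```

View pics/h4.png

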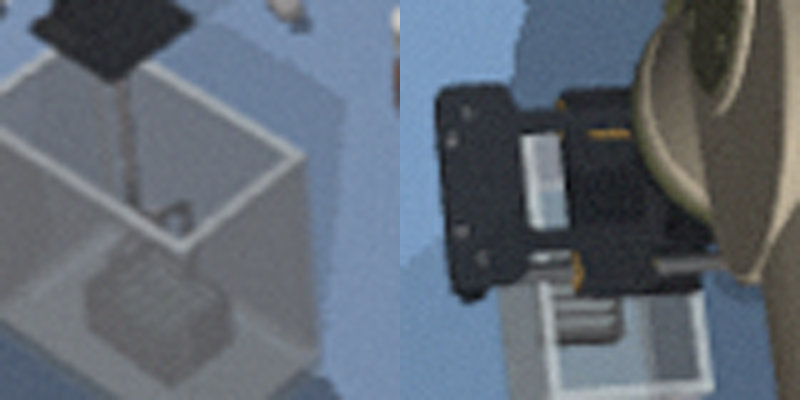

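The bail now stands up, with its arch at scene (256,288) and the hook through it. I'll lift straight up gently.

Emit:
send_rows(steps=[[0,0,0,0,0,-0.003,1],[0,0,0,0,0,-0.003,1],[0,0,0,0,0,-0.003,1],[0,0,0,0,0,-0.003,1],[0,0,0,0,0,-0.003,1],[0,0,0,0,0,0,1],[0,0,0,0,0,0,1],[0,0,0,0,0,0,1],[0,0,0,0,0,0,1],[0,0,0,0,0,0,1]])

```text
time: 14.7
ee_pos: [0.5107, -0.0337, 0.2215]
eef_rot: [-0.026, 1.0, -0.0, -0.001]
ft_force: [-0.1, -0.0, -4.6]
width: 0.0235
```

```bash
python3 go.py .511 -.0335 .355 183; python3 - <<'E'
from h import *
s,_=camera("scene");t,_=camera("top")
def c(i,x,y,w,h): return cv2.resize(i[y:y+h,x:x+w],(400,400),interpolation=cv2.INTER_CUBIC)
cv2.imwrite("pics/h5.png",np.hstack([c(s,225,250,70,70),c(t,370,190,80,80)]))
E
```

```text
t 14.7 pos [ 0.5107 -0.0337  0.2215] xyaw -176.96 zax [-2.8e-03 -1.0e-04 -1.0e+00] F [-0.07 -0.01 -4.64] w 0.0235 j [-0.38  0.09  0.38  1.8  -0.03  1.26  1.63]
shift tool [ 1.000e-04  2.000e-04 -1.335e-01]
rotvec tool deg [ 0.   -0.16  0.04]
```

View pics/h5.png

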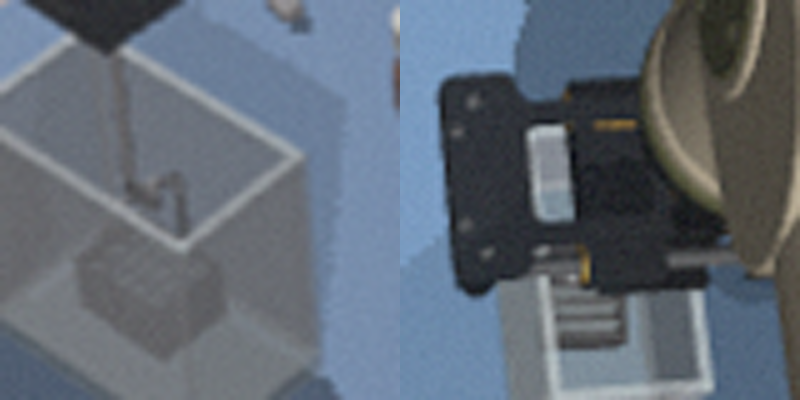

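Emit:
send_rows(steps=[[0,-0.16,0,0,0,-0.008,1],[0,0,0,0,0,-0.014,1],[0,0,0,0,0,-0.015,1],[0,0,0,0,0,-0.015,1],[0,0,0,0,0,-0.015,1],[0,0,0,0,0,-0.008,1],[0,0,0,0,0,0,1],[0,0,0,0,0,0,1],[0,0,0,0,0,0,1],[0,0,0,0,0,0,1]])

```text
time: 15.8
ee_pos: [0.5107, -0.0339, 0.3046]
eef_rot: [-0.026, 1.0, 0.0, 0.001]
ft_force: [-0.2, -0.0, -4.3]
width: 0.0239
```

```bash
python3 go.py .511 -.0335 .355 183
```

```text
t 15.8 pos [ 0.5107 -0.0339  0.3046] xyaw -176.99 zax [ 2.8e-03  5.0e-04 -1.0e+00] F [-0.2  -0.05 -4.28] w 0.0239 j [-0.39  0.04  0.38  1.67 -0.01  1.43  1.62]
shift tool [-0.0005  0.0004 -0.0504]
rotvec tool deg [0.02 0.16 0.01]
```

Emit:
send_rows(steps=[[0,0,0,0,0,-0.008,1],[0,0,0,0,0,-0.014,1],[0,0,0,0,0,-0.014,1],[0,0,0,0,0,-0.012,1],[0,0,0,0,0,-0.004,1],[0,0,0,0,0,0,1],[0,0,0,0,0,0,1],[0,0,0,0,0,0,1],[0,0,0,0,0,0,1],[0,0,0,0,0,0,1]])

```text
time: 16.8
ee_pos: [0.5099, -0.034, 0.3597]
eef_rot: [-0.026, 1.0, 0.0, 0.0]
ft_force: [0.2, 1.0, -4.1]
width: 0.0236
```

```bash
python3 go.py .541 -.293 .355 185; python3 - <<'E'
from h import *
s,d=camera("scene");t,_=camera("top")
np.savez("l.npz",p=s,d=d)
def c(i,x,y,w,h): return cv2.resize(i[y:y+h,x:x+w],(400,400),interpolation=cv2.INTER_CUBIC)
cv2.imwrite("pics/h6.png",np.hstack([c(s,190,180,130,130),c(t,370,160,130,130)]))
E
```

```text
t 16.8 pos [ 0.5099 -0.034   0.3597] xyaw -177.0 zax [ 2.e-04  1.e-04 -1.e+00] F [ 0.22  1.03 -4.07] w 0.0236 j [-0.39  0.03  0.38  1.57 -0.01  1.55  1.61]
shift tool [-0.0175 -0.2603  0.0047]
rotvec tool deg [ 0.    0.01 -2.  ]
```

View pics/h6.png

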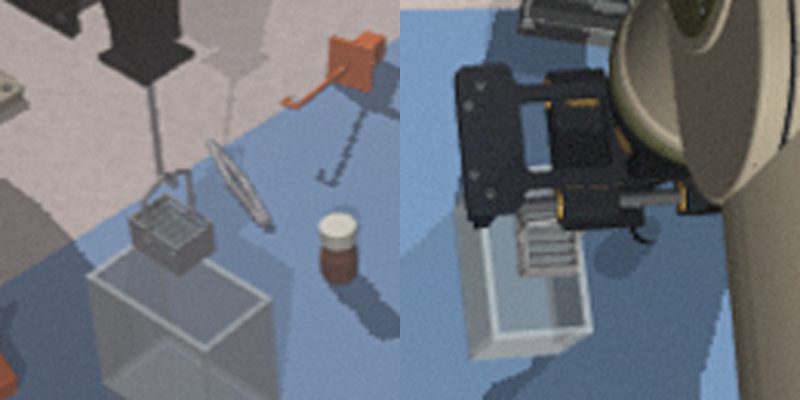

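The basket hangs level on the hook at scene (247,256), clear of the rim. Next I'll carry it smoothly to the tray.

Emit:
send_rows(steps=[[0,0,0,0,-0.004,0,1],[0,0,0,-0.001,-0.009,0,1],[0,0,0,-0.001,-0.014,0,1],[0,0,0,-0.002,-0.019,0,1],[0,0,-0.5,-0.002,-0.022,0,1],[0,0,-0.5,-0.002,-0.022,0,1],[0,0,-0.5,-0.002,-0.022,0,1],[0,0,-0.5,-0.002,-0.022,0,1],[0,0,0,-0.002,-0.022,0,1],[0,0,0,-0.002,-0.022,0,1]])

```text
time: 17.9
ee_pos: [0.5387, -0.2203, 0.3599]
eef_rot: [-0.046, 0.999, -0.001, 0.0]
ft_force: [0.7, 0.5, -4.3]
width: 0.0239
```

```bash
python3 go.py .5435 -.293 .355 185
```

```text
t 17.9 pos [ 0.5387 -0.2203  0.3599] xyaw -174.71 zax [ 8.e-04 -1.e-03 -1.e+00] F [ 0.72  0.52 -4.35] w 0.0239 j [-0.15  0.21  0.56  1.4  -0.11  1.56  2.06]
shift tool [ 0.0019 -0.0728  0.005 ]
rotvec tool deg [-0.06  0.04  0.29]
```

Emit:
send_rows(steps=[[0,0,0.3,0,-0.017,0,1],[0,0,0,0.001,-0.015,0,1],[0,0,0,0.001,-0.013,0,1],[0,0,0,0,-0.01,0,1],[0,0,0,0,-0.007,0,1],[0,0,0,0,-0.004,0,1],[0,0,0,0,-0.002,0,1],[0,0,0,0,0,0,1],[0,0,0,0,0,0,1],[0,0,0,0,0,0,1]])

```text
time: 18.9
ee_pos: [0.5418, -0.2966, 0.3595]
eef_rot: [-0.042, 0.999, -0.002, -0.0]
ft_force: [0.6, 0.3, -5.3]
width: 0.0237
```

```bash
python3 go.py .5435 -.293 .210 185; python3 - <<'E'
from h import *
s,d=camera("scene");t,_=camera("top")
def c(i,x,y,w,h): return cv2.resize(i[y:y+h,x:x+w],(400,400),interpolation=cv2.INTER_CUBIC)
cv2.imwrite("pics/h7.png",np.hstack([c(s,90,270,160,160),c(t,450,160,130,130)]))
E
```

```text
t 18.9 pos [ 0.5418 -0.2966  0.3595] xyaw -175.21 zax [-6.0e-04 -3.3e-03 -1.0e+00] F [ 0.61  0.3  -5.3 ] w 0.0237 j [-0.02  0.31  0.6   1.3  -0.17  1.58  2.21]
shift tool [-0.0021  0.004   0.1495]
rotvec tool deg [-0.19 -0.05 -0.21]
```

View pics/h7.png

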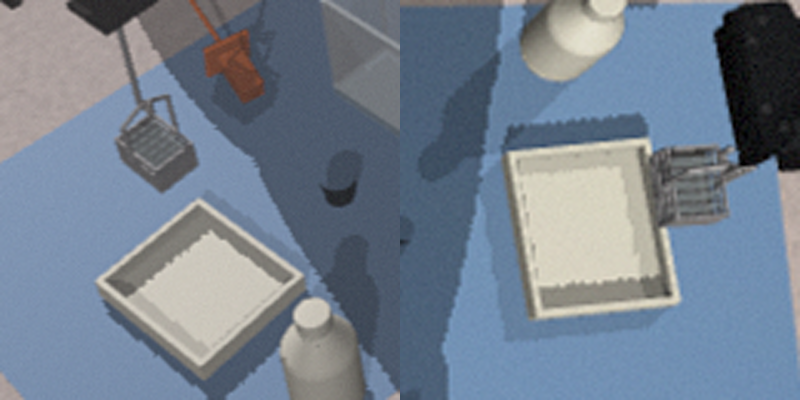

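Emit:
send_rows(steps=[[-0.2,0,-0.2,-0.002,0.004,0.006,1],[0,0,0,0,0,0.012,1],[0,0,0,0,0,0.016,1],[0,0,0,0,0,0.018,1],[0,0,0,0,0,0.018,1],[0,0,0,0,0,0.018,1],[0,0,0,0,0,0.018,1],[0,0,0,0,0,0.012,1],[0,0,0,0,0,0.008,1],[0,0,0,0,0,0.003,1]])

```text
time: 20.0
ee_pos: [0.5425, -0.2893, 0.2186]
eef_rot: [-0.045, 0.999, 0.001, -0.002]
ft_force: [-0.1, 0.2, -4.6]
width: 0.0236
```

```bash
python3 go.py .5435 -.293 .204 185; python3 - <<'E'
from h import *
s,d=camera("scene");t,_=camera("top")
def c(i,x,y,w,h): return cv2.resize(i[y:y+h,x:x+w],(400,400),interpolation=cv2.INTER_CUBIC)
cv2.imwrite("pics/h8.png",np.hstack([c(s,110,310,120,120),c(t,460,180,100,100)]))
E
```

```text
t 20.0 pos [ 0.5425 -0.2893  0.2186] xyaw -174.84 zax [-0.0038  0.0023 -1.    ] F [-0.08  0.21 -4.58] w 0.0236 j [-0.03  0.35  0.57  1.54 -0.2   1.31  2.23]
shift tool [-0.0007 -0.0038  0.0146]
rotvec tool deg [ 0.15 -0.21  0.16]
```

View pics/h8.png

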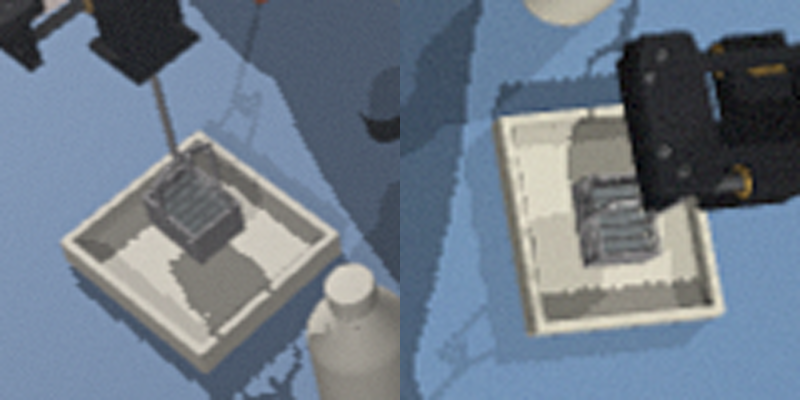

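Emit:
send_rows(steps=[[0.15,-0.2,0.15,-0.0007,-0.003,0.003,1],[0,0,0,0,0,0.003,1],[0,0,0,0,0,0.003,1],[0,0,0,0,0,0.002,1],[0,0,0,0,0,0.0015,1],[0,0,0,0,0,0.001,1],[0,0,0,0,0,0.001,1],[0,0,0,0,0,0.001,1],[0,0,0,0,0,0,1],[0,0,0,0,0,0,1]])

```text
time: 21.1
ee_pos: [0.545, -0.2935, 0.2053]
eef_rot: [-0.044, 0.999, -0.001, 0.002]
ft_force: [0.8, 0.4, -4.3]
width: 0.0236
```

```bash
python3 go.py .5435 -.293 .201 185
```

```text
t 21.1 pos [ 0.545  -0.2935  0.2053] xyaw -175.01 zax [ 0.0049 -0.002  -1.    ] F [ 0.77  0.44 -4.34] w 0.0236 j [-0.03  0.37  0.57  1.56 -0.2   1.27  2.23]
shift tool [0.0015 0.0006 0.0042]
rotvec tool deg [-0.14  0.27 -0.01]
```

Still carrying (-4.3 N). I'll keep lowering slowly.

Emit:
send_rows(steps=[[-0.1,0.2,0,0.001,0,0.001,1],[0,0,0,0,0,0.001,1],[0,0,0,0,0,0.001,1],[0,0,0,0,0,0.001,1],[0,0,0,0,0,0.001,1],[0,0,0,0,0,0.001,1],[0,0,0,0,0,0,1],[0,0,0,0,0,0,1],[0,0,0,0,0,0,1],[0,0,0,0,0,0,1]])

```text
time: 22.1
ee_pos: [0.5449, -0.2941, 0.2005]
eef_rot: [-0.044, 0.999, -0.001, 0.002]
ft_force: [0.6, -0.5, -1.4]
width: 0.0233
```

```bash
python3 go.py .5435 -.293 .196 185;python3 - <<'E'
from h import *
s,d=camera("scene");t,_=camera("top")
def c(i,x,y,w,h): return cv2.resize(i[y:y+h,x:x+w],(400,400),interpolation=cv2.INTER_CUBIC)
cv2.imwrite("pics/h9.png",np.hstack([c(s,130,330,80,80),c(t,470,190,80,80)]))
E
```

```text
t 22.1 pos [ 0.5449 -0.2941  0.2005] xyaw -175.01 zax [ 0.0043 -0.0016 -1.    ] F [ 0.55 -0.45 -1.43] w 0.0233 j [-0.02  0.37  0.57  1.56 -0.21  1.26  2.23]
shift tool [0.0014 0.0012 0.0045]
rotvec tool deg [-0.12  0.24 -0.01]
```

View pics/h9.png

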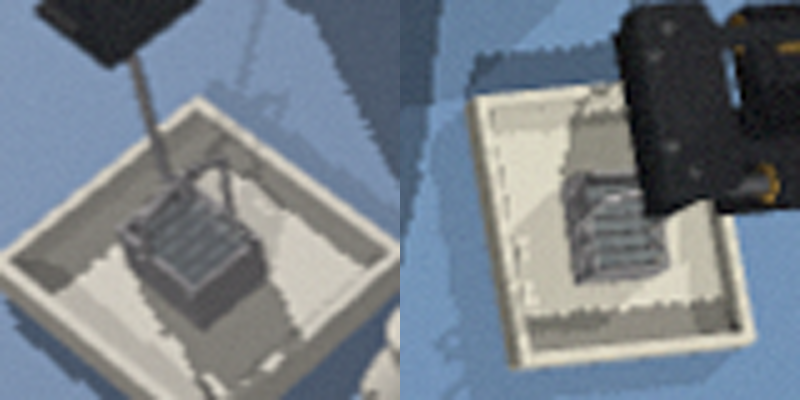

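The basket is down: the force fell to the empty-tool value of -1.4 N. Now I'll lower the hook off the wire, keeping it above the basket top.

Emit:
send_rows(steps=[[-0.1,0.2,0,0.0005,0.001,0.003,1],[0,0,0,0,0,0.004,1],[0,0,0,0,0,0.004,1],[0,0,0,0,0,0.004,1],[0,0,0,0,0,0.004,1],[0,0,0,0,0,0.003,1],[0,0,0,0,0,0.002,1],[0,0,0,0,0,0,1],[0,0,0,0,0,0,1],[0,0,0,0,0,0,1]])

```text
time: 23.2
ee_pos: [0.5441, -0.2929, 0.1738]
eef_rot: [-0.044, 0.999, 0.0, -0.0]
ft_force: [-0.3, 0.4, -0.6]
width: 0.0239
```

```bash
python3 go.py .5435 -.293 .175 185;python3 - <<'E'
from h import *
s,d=camera("scene");t,_=camera("top")
def c(i,x,y,w,h): return cv2.resize(i[y:y+h,x:x+w],(400,400),interpolation=cv2.INTER_CUBIC)
cv2.imwrite("pics/h10.png",np.hstack([c(s,130,330,80,80),c(t,470,190,80,80)]))
E
```

```text
t 23.2 pos [ 0.5441 -0.2929  0.1738] xyaw -175.01 zax [-5.e-04  2.e-04 -1.e+00] F [-0.25  0.35 -0.62] w 0.0239 j [-0.02  0.39  0.56  1.59 -0.22  1.22  2.24]
shift tool [ 0.0006 -0.     -0.0012]
rotvec tool deg [ 0.01 -0.03 -0.01]
```

View pics/h10.png

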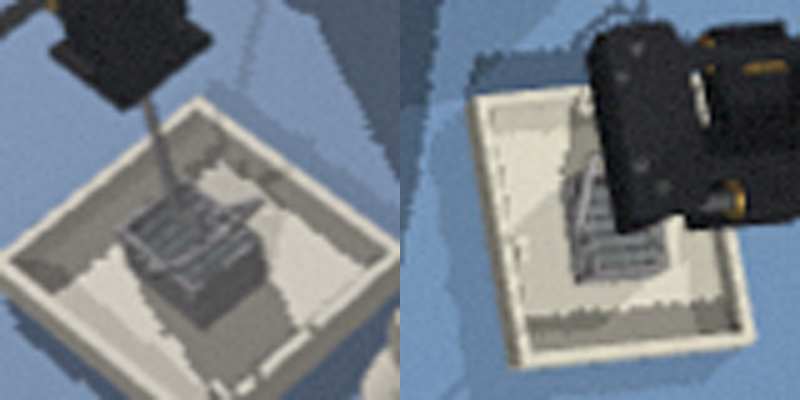

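The bail has flopped to +x, with its peak at scene (181,370), clear of the hook tip. I'll lift the hook straight out.

Emit:
send_rows(steps=[[0,0,0,0.002,0,-0.003,1],[0,0,0,0.002,0,-0.006,1],[0,0,0,0,0,-0.01,1],[0,0,0,0,0,-0.012,1],[0,0,0,0,0,-0.012,1],[0,0,0,0,0,-0.012,1],[0,0,0,0,0,-0.02,1],[0,0,0,0,0,-0.03,1],[0,0,0,0,0,-0.03,1],[0,0,0,0,0,-0.02,1]])

```text
time: 24.3
ee_pos: [0.5389, -0.293, 0.3399]
eef_rot: [-0.043, 0.999, 0.0, -0.0]
ft_force: [0.4, 0.5, -1.8]
width: 0.0235
```

```bash
python3 go.py .539 .300 .33 164.7;python3 - <<'E'
from h import *
s,d=camera("scene");t,_=camera("top")
def c(i,x,y,w,h): return cv2.resize(i[y:y+h,x:x+w],(400,400),interpolation=cv2.INTER_CUBIC)
cv2.imwrite("pics/h11.png",np.hstack([c(s,110,290,120,120),c(t,460,180,100,100)]))
E
```

```text
t 24.3 pos [ 0.5389 -0.293   0.3399] xyaw -175.03 zax [-5.e-04  2.e-04 -1.e+00] F [ 0.38  0.45 -1.76] w 0.0235 j [-0.03  0.3   0.6   1.35 -0.17  1.54  2.21]
shift tool [-0.0515  0.5908  0.01  ]
rotvec tool deg [ 1.000e-02 -3.000e-02  2.027e+01]
```

View pics/h11.png

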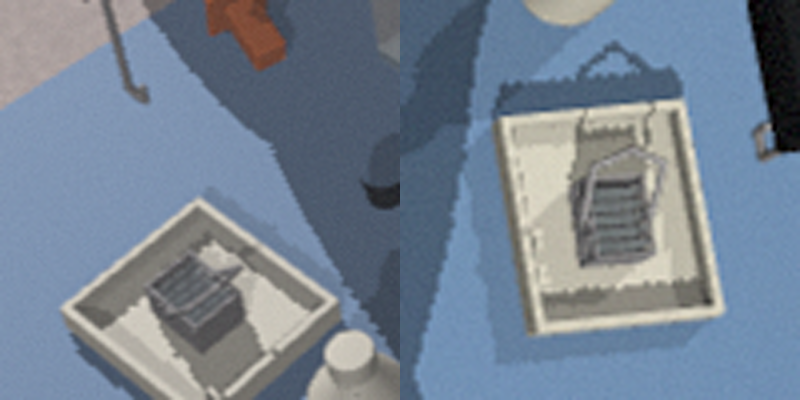

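The basket stands upright near the middle of the tray at top (513,235), and the hook is free. Returning to the rest.

Emit:
send_rows(steps=[[0,0,7,0,0,0,1],[0,0,7,0,0,0,1],[0,0,6.2,0.002,0.01,0,1],[0,0,0,0.007,0.025,0,1],[0,0,0,0.0105,0.038,0,1],[0,0,0,0.0105,0.038,0,1],[0,0,0,0.0105,0.038,0,1],[0,0,0,0.0105,0.038,0,1],[0,0,0,0.0105,0.038,0,1],[0,0,0,0.0105,0.038,0,1]])

```text
time: 25.4
ee_pos: [0.5393, -0.0181, 0.3382]
eef_rot: [0.146, 0.989, -0.002, -0.0]
ft_force: [0.3, 0.0, -1.5]
width: 0.0238
```

```bash
python3 go.py .539 .300 .33 164.7
```

```text
t 25.4 pos [ 0.5393 -0.0181  0.3382] xyaw 163.18 zax [-0.0016 -0.0042 -1.    ] F [ 0.31  0.05 -1.5 ] w 0.0238 j [-0.48  0.1   0.47  1.55 -0.04  1.51  1.27]
shift tool [0.0923 0.3045 0.0069]
rotvec tool deg [-0.26 -0.02 -1.52]
```

Emit:
send_rows(steps=[[-0.2,0,-1.5,0.0105,0.036,0,1],[0,0,0,0.0105,0.036,0,1],[0,0,0,0.0105,0.036,0,1],[0,0,0,0.0105,0.036,0,1],[0,0,0,0.0105,0.036,0,1],[0,0,0,0.0105,0.036,0,1],[0,0,0,0.0105,0.036,0,1],[0,0,0,0.005,0.02,0,1],[0,0,0,0,0,0,1],[0,0,0,0,0,0,1]])

```text
time: 26.4
ee_pos: [0.5299, 0.2827, 0.3339]
eef_rot: [0.128, 0.992, -0.002, -0.003]
ft_force: [0.4, -1.0, -0.8]
width: 0.0239
```

```bash
python3 go.py .5395 .300 .33 164.7
```

```text
t 26.4 pos [0.5299 0.2827 0.3339] xyaw 165.27 zax [-0.007  -0.0022 -1.    ] F [ 0.42 -0.97 -0.8 ] w 0.0239 j [-0.77  0.25  0.26  1.38 -0.07  1.53  0.8 ]
shift tool [-0.0049  0.0192  0.0038]
rotvec tool deg [-0.22 -0.36  0.57]
```

Emit:
send_rows(steps=[[-0.2,-0.35,0.55,-0.0025,0.0095,0,1],[0,0,0,-0.0025,0.009,0,1],[0,0,0,0,0,0,1],[0,0,0,0,0,0,1],[0,0,0,0,0,0,1],[0,0,0,0,0,0,1],[0,0,0,0,0,0,1],[0,0,0,0,0,0,1],[0,0,0,0,0,0,1],[0,0,0,0,0,0,1]])

```text
time: 27.4
ee_pos: [0.5418, 0.2956, 0.3345]
eef_rot: [0.137, 0.991, -0.0, 0.001]
ft_force: [0.2, -0.1, -0.7]
width: 0.0236
```

```bash
python3 go.py .5395 .300 .26 164.7;python3 - <<'E'
from h import *
s,d=camera("scene")
def c(i,x,y,w,h): return cv2.resize(i[y:y+h,x:x+w],(400,400),interpolation=cv2.INTER_CUBIC)
cv2.imwrite("pics/r1.png",c(s,300,120,110,110))
E
```

```text
t 27.4 pos [0.5418 0.2956 0.3345] xyaw 164.28 zax [ 0.0014 -0.001  -1.    ] F [ 0.17 -0.09 -0.67] w 0.0236 j [-0.78  0.28  0.26  1.34 -0.07  1.53  0.78]
shift tool [0.0036 0.0037 0.0745]
rotvec tool deg [-0.04  0.09 -0.42]
```

View pics/r1.png

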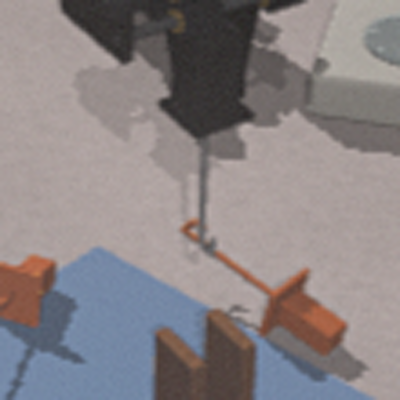

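Emit:
send_rows(steps=[[0,0.1,-0.4,0.0034,0.0036,0,1],[0,0,0,0,0,0.02,1],[0,0,0,0,0,0.03,1],[0,0,0,0,0,0.03,1],[0,0,0,0,0,0.025,1],[0,0,0,0,0,0.02,1],[0,0,0,0,0,0.01,1],[0,0,0,0,0,0,1],[0,0,0,0,0,0,1],[0,0,0,0,0,0,1]])

```text
time: 28.45
ee_pos: [0.5389, 0.3043, 0.1978]
eef_rot: [0.131, 0.991, 0.002, 0.001]
ft_force: [-0.3, 0.3, -1.5]
width: 0.0237
```

```bash
python3 go.py .5395 .300 .152 164.7
```

```text
t 28.45 pos [0.5389 0.3043 0.1978] xyaw 165.0 zax [ 0.0026  0.0036 -1.    ] F [-0.27  0.3  -1.52] w 0.0237 j [-0.78  0.34  0.24  1.55 -0.09  1.26  0.79]
shift tool [-0.0016 -0.0042  0.0458]
rotvec tool deg [0.24 0.09 0.3 ]
```

Emit:
send_rows(steps=[[0.24,0.1,0.3,-0.0015,-0.0042,0.005,1],[0,0,0,0,0,0.012,1],[0,0,0,0,0,0.012,1],[0,0,0,0,0,0.006,1],[0,0,0,0,0,0.004,1],[0,0,0,0,0,0,1],[0,0,0,0,0,0,1],[0,0,0,0,0,0,1],[0,0,0,0,0,0,1],[0,0,0,0,0,0,1]])

```text
time: 29.45
ee_pos: [0.5404, 0.3001, 0.1577]
eef_rot: [0.133, 0.991, 0.001, 0.001]
ft_force: [0.3, -0.6, -2.1]
width: 0.0236
```

```bash
python3 go.py .5395 .300 .150 164.7
```

```text
t 29.45 pos [0.5404 0.3001 0.1577] xyaw 164.67 zax [ 0.0025  0.0018 -1.    ] F [ 0.27 -0.59 -2.11] w 0.0236 j [-0.77  0.37  0.24  1.6  -0.09  1.18  0.79]
shift tool [ 0.0009 -0.0003  0.0077]
rotvec tool deg [ 0.14  0.11 -0.03]
```

Emit:
send_rows(steps=[[0.1,0.1,0,0.0009,0,0.003,1],[0,0,0,0,0,0.002,1],[0,0,0,0,0,0.001,1],[0,0,0,0,0,0.001,1],[0,0,0,0,0,0.0005,1],[0,0,0,0,0,0,1],[0,0,0,0,0,0,1],[0,0,0,0,0,0,1],[0,0,0,0,0,0,1],[0,0,0,0,0,0,1]])

```text
time: 30.45
ee_pos: [0.5397, 0.3005, 0.15]
eef_rot: [0.133, 0.991, 0.0, 0.0]
ft_force: [-0.3, 0.3, -1.2]
width: 0.0241
```

```bash
python3 go.py .5395 .300 .150 164.7;python3 - <<'E'
from h import *
s,d=camera("scene")
def c(i,x,y,w,h): return cv2.resize(i[y:y+h,x:x+w],(400,400),interpolation=cv2.INTER_CUBIC)
cv2.imwrite("pics/r2.png",c(s,310,170,90,90))
E
```

```text
t 30.45 pos [0.5397 0.3005 0.15  ] xyaw 164.67 zax [ 8.e-04  9.e-04 -1.e+00] F [-0.25  0.27 -1.24] w 0.0241 j [-0.77  0.38  0.24  1.61 -0.1   1.17  0.79]
shift tool [ 0.0001 -0.0005 -0.    ]
rotvec tool deg [ 0.06  0.03 -0.03]
```

View pics/r2.png

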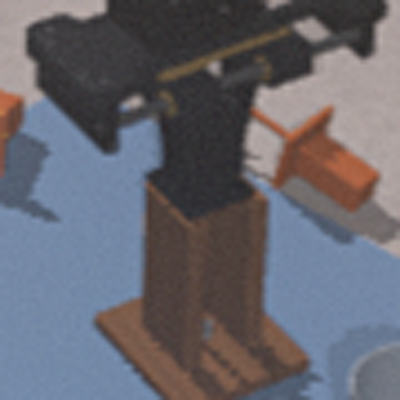

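The flange is at the cheek tops, but the force still shows about the tool's own weight. I'll ease it down another millimetre.

Emit:
send_rows(steps=[[0,0,0,0,0,0.0006,1],[0,0,0,0,0,0.0006,1],[0,0,0,0,0,0,1],[0,0,0,0,0,0,1],[0,0,0,0,0,0,1],[0,0,0,0,0,0,1],[0,0,0,0,0,0,1],[0,0,0,0,0,0,1],[0,0,0,0,0,0,1],[0,0,0,0,0,0,1]])

```text
time: 31.5
ee_pos: [0.5398, 0.3005, 0.1499]
eef_rot: [0.133, 0.991, 0.001, 0.001]
ft_force: [0.2, -0.4, 0.0]
width: 0.0235
```

```bash
python3 go.py .5395 .300 .149 164.7
```

```text
t 31.5 pos [0.5398 0.3005 0.1499] xyaw 164.66 zax [ 0.0013  0.0014 -1.    ] F [ 0.2  -0.35  0.02] w 0.0235 j [-0.77  0.38  0.24  1.61 -0.1   1.17  0.79]
shift tool [ 0.0002 -0.0006  0.0009]
rotvec tool deg [ 0.1   0.05 -0.04]
```

Seated: the force is about 0 and z is the grasp height. Opening.

Emit:
send_rows(steps=[[0,0,0,0,0,0,0.6],[0,0,0,0,0,0,0.2],[0,0,0,0,0,0,-0.2],[0,0,0,0,0,0,-1],[0,0,0,0,0,0,-1],[0,0,0,0,0,0,-1],[0,0,0,0,0,0,-1],[0,0,0,0,0,0,-1],[0,0,0,0,0,0,-1],[0,0,0,0,0,0,-1]])

```text
time: 32.5
ee_pos: [0.5401, 0.3007, 0.1501]
eef_rot: [0.133, 0.991, 0.001, 0.001]
ft_force: [-0.4, 0.5, -0.1]
width: 0.0842
```

```bash
python3 go.py .5395 .300 .149 164.7
```

```text
t 32.5 pos [0.5401 0.3007 0.1501] xyaw 164.67 zax [ 0.0019  0.0018 -1.    ] F [-0.36  0.46 -0.09] w 0.0842 j [-0.77  0.38  0.24  1.61 -0.1   1.17  0.79]
shift tool [ 0.0004 -0.0008  0.0011]
rotvec tool deg [ 0.13  0.08 -0.03]
```

Lifting straight up, then moving back toward the start for a clear view.

Emit:
send_rows(steps=[[0,0,0,0,0,-0.01,-1],[0,0,0,0,0,-0.02,-1],[0,0,0,0,0,-0.03,-1],[0,0,0,0,0,-0.03,-1],[0,0,0,0.01,0,-0.03,-1],[0,0,0,0.04,0.02,0,-1],[0,0,0,0.04,0.02,0,-1],[0,0,0,0.04,0.02,0,-1],[0,0,0,0.04,0.02,0,-1],[0,0,0,0.04,0.02,0,-1]])

```text
time: 33.5
ee_pos: [0.3655, 0.4514, 0.283]
eef_rot: [0.141, 0.99, 0.003, 0.004]
ft_force: [0.8, 0.6, 0.6]
width: 0.0869
```

Emit:
send_rows(steps=[[0,0,0,0.04,0.02,0,-1],[0,0,0,0.04,0.02,0,-1],[0,0,0,0.04,0.02,0,-1],[0,0,0,0.03,0.015,0,-1],[0,0,0,0,0,0,-1],[0,0,0,0,0,0,-1],[0,0,0,0,0,0,-1],[0,0,0,0,0,0,-1],[0,0,0,0,0,0,-1],[0,0,0,0,0,0,-1]])

```text
time: 34.5
ee_pos: [0.2332, 0.5714, 0.2893]
eef_rot: [0.139, 0.99, 0.006, 0.004]
ft_force: [-0.4, -0.6, -0.2]
width: 0.0871
```

```bash
python3 - <<'E'
from h import *
from go import st
st()
s,_=camera("scene");t,d=camera("top")
cv2.imwrite("pics/f_s.png",s);cv2.imwrite("pics/f_t.png",t)
C=cloud("top",d)
for k,(a,b,c,e),lo,hi in(("handle",(235,205,300,272),.168,.185),("jar",(380,205,440,285),.119,.131),("tray+basket",(490,210,535,262),.028,.039)):
    Q=C[b:e,a:c].reshape(-1,3);q=Q[(Q[:,2]>lo)&(Q[:,2]<hi)]
    print(k,len(q),cv2.minAreaRect((q[:,:2]*1000).astype(np.float32)) if len(q) else None)
def c(i,x,y,w,h): return cv2.resize(i[y:y+h,x:x+w],(400,400),interpolation=cv2.INTER_CUBIC)
cv2.imwrite("pics/f_c.png",np.hstack([c(s,120,330,100,100),c(s,310,170,90,90)]))
o=cv2.imread("pics/top0.png"); cv2.imwrite("pics/f_d.png",cv2.absdiff(t,o))
E
```

```text
t 34.5 pos [0.2332 0.5714 0.2893] xyaw 164.0 zax [ 0.0106  0.0111 -0.9999] F [-0.38 -0.57 -0.2 ] w 0.0871 j [-1.27  0.28  0.01  1.42  0.    1.42  0.03]
handle 136 ((537.4575805664062, 300.0811767578125), (24.088878631591797, 23.881149291992188), 73.49555206298828)
jar 478 ((512.8934326171875, -34.14740753173828), (122.78421783447266, 71.3856430053711), 3.928331136703491)
tray+basket 155 ((546.1160888671875, -292.9072265625), (50.8233642578125, 45.328895568847656), 4.5888142585754395)
```

View pics/f_t.png

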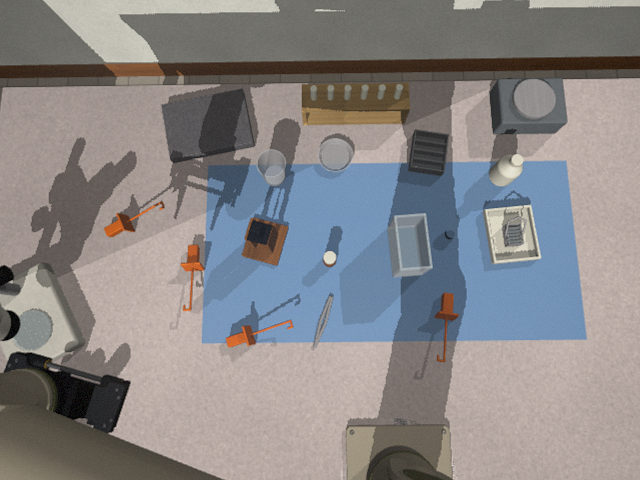

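View pics/f_c.png

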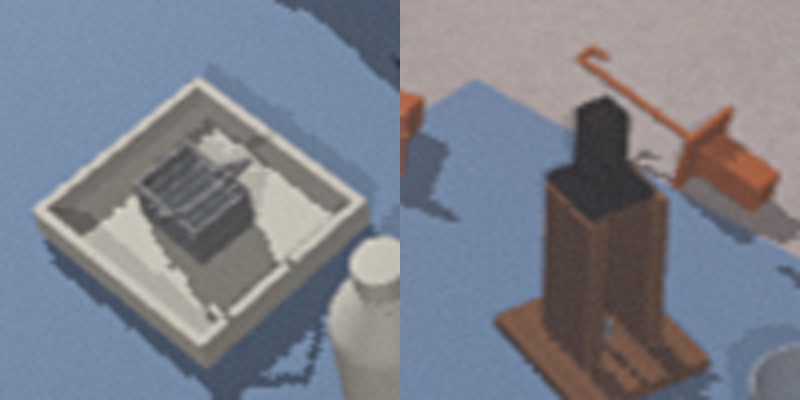

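All checks out: the basket is upright in the tray at top (513,235), the picker hangs in its rest at top (262,235), the jar is unmoved and empty, and the bystanders are where they were.

```bash
python3 -c "
from bench import *
print(close_job())"
```

```text
the job is handed in; nothing more can be done
None
```

The job is done and handed in after about 35 s of the 72 s allowed. I hooked the slide basket by its bail, which had flopped toward world +x. I lifted it out of the jar, set it down in the tray, unhooked the picker and hung it back in its rest.

- **Basket:** It stands upright at about (0.546, -0.293), roughly 4 mm from the tray's centre. The wrist force fell to the empty-tool value as it touched down.
- **Jar:** It is empty, and its rim measures within 0.2 mm of where it started.
- **Picker:** The handle is back within about 0.5 mm and 1° of its starting place. The flange is on the cheek tops, and the force was near zero before I let go.
- **Bench:** The bystanders and the orange look-alikes look unmoved in the final top view. I judged this by eye, not by measurement.
- **Disagreements:** No check failed. The two cameras differed by about 2 mm, as their calibration allows. The basket's turn in the jar measured between 1° and 5.5° depending on the method, so I set the hook to 3°.

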